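# Show the church in the viewing frame of the sample wheel

### The arm

A 7-joint arm with a two-finger parallel gripper is mounted at the origin on the work surface. World frame = base frame: x ahead of the robot, y to its left, z up, the work surface at z = 0. Lengths are in m, angles in degrees, forces in N, time in s.
With the tool pointing down it reaches from about 0.4 to 0.75 m from the base axis. Payload 19.5 kg.
Tool frame: the origin (TCP) lies at the centre of the arm's flange, where the gripper is bolted on; the fingertips stand 173 mm ahead of it and the grasp point (between the pads) lies 155 mm ahead of it (env.tcp_to_tips is the distance from the TCP to the fingertips, in m); z points along the fingers, y is the line along which they close (so a half turn about z gives the same grasp; the last joint's range is limited). The gripper opens to 85 mm and grips with 20 to 120 N. Pads are 22 mm wide; open, the fingers measure 114 mm over their backs; the gripper's body (76 mm by 85 mm) begins 54 mm behind the grasp point. The pads swing forward as they close: fully open they stand 13 mm farther back than shut.
Start: joints at [74.788, 40.479, -1.581, 85.061, 1.261, 54.483, -4.326], TCP at [0.128, -0.561, 0.405] pointing down, gripper open.
Joint ranges: [-155.06, 155.06], [-18.47, 123.98], [-90, 86.84], [0, 140.48], [-83.41, 263.41], [0, 116], [-161.91, 161.91]. Speed limits (degrees/s): [108.29, 108.29, 147.25, 147.25, 172.46, 172.46, 172.46].

### API

Orientations are given as [roll, pitch, yaw] about the fixed x, y, z axes, in that order (R = Rz(yaw) Ry(pitch) Rx(roll)).
In Python, from plant import env gives the robot as it stands.
- The arm moves only by the shell command python3 -m creep 'ROWS' [OPENING] [FORCE]. ROWS is JSON, a list that holds one entry, the list of rows, each a list of 6 numbers: the shift along the tool's x, y, z in m, then the turn, a rotation vector about the tool's x, y, z in degrees. In form: [[[tx, ty, tz, rx, ry, rz], ...]]. A call has 1 to 20 rows; each row shifts and turns the commanded pose from where the row before left it, along the tool's axes as they then stand; what a row does not reach is not made up. A row lasts 1/10 s, in which the tool goes at most 50 mm and 8.59 degrees, less where a joint would pass 70% of its speed; a pose out of reach is approached as far as the arm can. A call is refused whole if a number of a shift passes 0.05 or a number of a turn 8.59, either way. A call with a gripper value outside its range is refused whole. OPENING is the closure, from 0 (fully open) to 1 (shut), set as the call begins (- or left out, the last holds). The fingers move at their own pace and stop on an object; FORCE is the grip in N (left out, the last holds). Time passes only in rows, so rows that do not move let the fingers close. It gives the time, the measured TCP pose, the force, the opening and the grip force at its end, in the units of the state.
- env.read_state(): the state, without advancing time (a new reading comes with each control period).
- env.get_image(name): name is "scene" or "top" or "wrist"; returns the picture (420x560x3 uint8, red, green, blue); there is no depth.
- env.camera_params(name): a dict with "mtx" (3x3 intrinsics, pixels), "k1" (the pictures are not rectified: a ray, as slopes to the right and down, at radius r is drawn at 1 + k1 r^2 times it, then the intrinsics apply), "rvec" (rotation vector, rad) and "tvec" (3), from world to camera coordinates, as OpenCV has them; the wrist camera has in their place "mount" (4x4, takes a point from camera to tool coordinates, whose origin is the TCP and whose axes are the flange's). Camera axes: x right, y down, z forward; pixel columns grow to the right and rows downward; lengths in m; the calibration is good to about 2 mm. A picture is of the moment at which its call begins: read the wrist's pose just before it. camera_params takes no time and is no camera call.
- env.sign_off(): hands the job in; it is judged then, once.
Trained networks look in the newest picture that a camera, given by its name, has taken for a name from the list of things; names that differ only in an ending like _2 or _b are one class to them, and where a whole thing is asked for, a point or a joint stands for the part that bears it (a point fixed in the world has none). Each returns a list of dicts, best first, with "score" (0 to 1); they miss things now and then, are a little off and sometimes report something else, mostly with a low value. They report only what shows in the picture. A call takes as long as a camera call.
- env.look_for(camera, name): "extent" ([left, top, right, bottom] as shares, 0 to 1, of the picture: columns of its width, rows of its height, round what is visible of it).
- env.cut_out(camera, name): "region" (420x560 bool, what is visible of it) and "extent" ([left, top, right, bottom] as shares, 0 to 1, of the picture: columns of its width, rows of its height, round what is visible of it).
- env.spot_point(camera, name): "point" ([row, column] as shares, 0 to 1, of the picture: columns of its width, rows of its height: a listed point, or the origin of a listed thing).
The state is a dict: "clock": time; "q": joint angles; "joint_velocities": joint speeds; "effort": joint torques, N m; "tool_pos": TCP position; "ee_rot": TCP orientation; "contact_force": force on the tool from outside, world axes, zero at the start; "torque": the same for the moment, N m; "width": finger opening in m; "grip_force": force on a finger pad.
Only numpy, scipy, OpenCV 4.12 (cv2) and the standard library are available. Lean on these libraries where they do the work, as an engineer would, in place of code of your own. Each camera call takes 0.05 s, during which the arm holds its last target. There are 200 camera calls.

### The job

Two revolving sample stands stand on the model table. On the one that carries the little church with the spire, turn the wheel, which has a black grip, until the church's plot is centred in the stand's fixed wooden window frame, then let go. Leave the wheel of the other stand as it is.

Things in the scene. Friction and masses are not known exactly. Their poses are not given: they have to be found in the camera images.
- handle (a point): Centre of the black bar grip of the wheel with the church, on the wheel's upright axis, 121 mm above the table. Bar 56 mm long, 16 wide, 42 tall (100 to 142 mm up) on a steel post 16 mm thick. x axis: towards the church, across the bar; y: along the bar. The stand is fixed. The wheel turns over 1.6 rad either way with slight friction (0.06 N m) and stays where left. Nothing else on the stand rises above 92 mm.
- church_plot (a point): Middle of the church's plot, on the wheel's top 28 mm above the table, 84 mm out from the axis; turns with the wheel. Church: white nave, dark gabled roof, square tower with spire, 54 mm tall, 70 long. Plywood wheel 212 mm across, six plots of 60 degrees parted by dark strips; other plots have two low houses, trees, two tanks or a bare field. It starts 0.75 to 1.35 rad from the window.
- window (a point): Centre of the opening of that stand's fixed window frame: a level light-wood rectangle of 8 mm bars over the wheel's rim, opening 98 mm across and 60 mm along the wheel's radius, top 92 mm above the table, on two posts outside the rim. The point is 88 mm above the table, 88 mm out from the wheel's axis; x axis points straight out from the wheel's axis.
- other_rim (a point): A point on the wheel of the other stand, 100 mm out from that wheel's axis, on its top 28 mm above the table; turns with that wheel. That stand has the same size, frame and grip but no church on its wheel, which must stay as it is.

How it is judged:
By the outcome, as a careful person would: the job done as asked, in the order asked, and still so for the second after the job is handed in, with the robot touching nothing.
It also fails if it takes over 32 s, if anything falls off the work surface, if the arm or the gripper's body presses on something with over 40 N, if the wrist force passes 120 N, or if a joint passes its speed limit or range.

## Working session

There is one attempt and no reset: what is moved stays moved. The work goes in short steps, Python scripts to look and compute and a shell command to move; the robot and the scene stay as the last step left them, time stands still between calls to the robot, and variables do not carry over. Pictures are saved under pics/ and viewed, at most 10 in all, crops included, and the job is handed in when it is done.

```bash
mkdir -p pics; cat > h.py <<'E'
import numpy as np, cv2
from scipy.spatial.transform import Rotation as R
from plant import env
def cam(name):
    p=env.camera_params(name); M=np.array(p["mtx"]); k=p["k1"]
    if "mount" in p:
        s=env.read_state(); T=np.eye(4); T[:3,:3]=R.from_euler('xyz',s["ee_rot"],degrees=True).as_matrix(); T[:3,3]=s["tool_pos"]
        C=T@np.array(p["mount"])
    else:
        W=np.eye(4); W[:3,:3]=cv2.Rodrigues(np.array(p["rvec"],float))[0]; W[:3,3]=np.ravel(p["tvec"]); C=np.linalg.inv(W)
    return M,k,C
def ray(c,rc):
    M,k,C=c; r,cc=rc[0]*420,rc[1]*560
    d=cv2.undistortPoints(np.array([[[cc,r]]],float),M,np.array([k,0,0,0.]))[0,0]
    return C[:3,3],C[:3,:3]@np.r_[d,1]
def at(c,rc,z):
    o,d=ray(c,rc); return o+d*(z-o[2])/d[2]
E
python3 - <<'E'
from h import *
Z=dict(handle=.121,church_plot=.028,window=.088,other_rim=.028)
s=env.read_state(); print(s["clock"],s["tool_pos"],s["ee_rot"],s["q"])
for n in ["scene","top"]:
    c=cam(n); im=env.get_image(n); cv2.imwrite(f"pics/{n}0.png",im[...,::-1])
    for k,z in Z.items():
        for d in env.spot_point(n,k)[:3]: print(n,k,round(d["score"],2),np.round(np.array(d["point"])*[420,560]),np.round(at(c,d["point"],z),3))
E
```

```text
0.0 [ 0.12762069 -0.56057819  0.40422081] [-1.79935465e+02  1.30856894e-03  1.28226192e+01] [74.78612446 40.51431218 -1.5823281  85.08504824  1.25949689 54.48247921
 -4.32728178]
scene handle 0.78 [197. 140.] [ 0.556 -0.191  0.121]
scene church_plot 0.94 [260. 186.] [ 0.603 -0.12   0.028]
scene window 0.76 [255. 127.] [ 0.646 -0.196  0.088]
scene other_rim 0.85 [256. 327.] [0.585 0.109 0.028]
top handle 0.58 [227. 381.] [ 0.559 -0.192  0.121]
top handle 0.43 [186. 377.] [ 0.639 -0.189  0.121]
top church_plot 0.76 [209. 339.] [ 0.609 -0.127  0.028]
top window 0.96 [192. 376.] [ 0.633 -0.193  0.088]
top other_rim 0.68 [226. 232.] [0.574 0.1   0.028]
```

View pics/scene0.png

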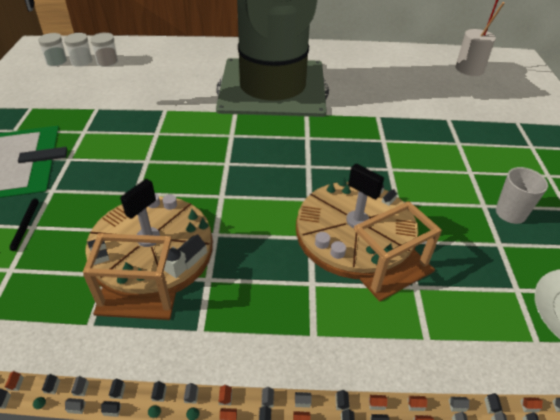

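View pics/top0.png

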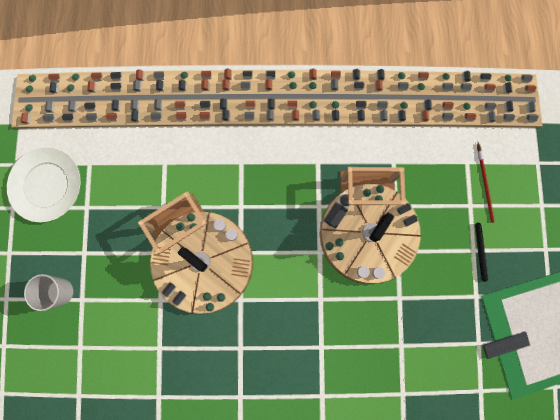

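The scene and top pictures agree. The church (dark roof, top px 336,213) is on the right-hand stand, with its axis at about (0.558, -0.192). The church lies at about 54° from +x and the window (376,190) at about -1°, so the wheel has to turn about -55°. Next I move above the grip.

```bash
python3 -m creep '[[[0.036,-0.019,0,0,0,0],[0.036,-0.019,0,0,0,0],[0.036,-0.019,0,0,0,0],[0.036,-0.019,0,0,0,0],[0.036,-0.019,0,0,0,0],[0.036,-0.019,0,0,0,0],[0.036,-0.019,0,0,0,0],[0.036,-0.019,0,0,0,0],[0.036,-0.019,0,0,0,0],[0.036,-0.019,0,0,0,0],[0.036,-0.019,0,0,0,0],[0.036,-0.019,0,0,0,0],[0.036,-0.019,0,0,0,0],[0.036,-0.019,0,0,0,0]]]' 0
python3 -m creep '[[[0,0,0,0,0,-8.2],[0,0,0,0,0,-8.2],[0,0,0,0,0,-8.2],[0,0,0,0,0,-8.2],[0,0,0,0,0,-8.2],[0,0,0,0,0,-8.2],[0,0,0,0,0,-8.2],[0,0,0,0,0,-8.2],[0,0,0,0,0,-8.2],[0,0,0,0,0,-8.2],[0,0,0,0,0,-8.2],[0,0,0,0,0,-8.2],[0,0,0,0,0,-8.2],[0,0,0,0,0,-8.2],[0,0,0,0,0,-8.2],[0,0,0,0,0,-8.2],[0,0,0,0,0,0],[0,0,0,0,0,0]]]'
cat > m.py <<'E'
import sys
from h import *
Z=dict(handle=.121,church_plot=.028,window=.088)
s=env.read_state(); print(s["clock"],np.round(s["tool_pos"],4),np.round(s["ee_rot"],2),np.round(s["q"],1),s["width"])
for n in sys.argv[1].split(","):
    c=cam(n); im=env.get_image(n); cv2.imwrite(f"pics/{n}{sys.argv[2]}.png",im[...,::-1])
    for k,z in Z.items():
        for d in env.spot_point(n,k)[:2]: print(n,k,round(d["score"],2),np.round(np.array(d["point"])*[420,560]),np.round(at(c,d["point"],z),4))
E
python3 m.py wrist 1
```

```text
clock: 1.9
tool_pos: [0.5611, -0.1881, 0.4048]
ee_rot: [180.0, -0.0, 12.8]
contact_force: [0.6, -0.4, 0.7]
width: 0.0854
grip_force: 0.0
clock: 3.7
tool_pos: [0.56, -0.1896, 0.4046]
ee_rot: [180.0, -0.0, 143.8]
contact_force: [0.6, -0.7, -0.0]
width: 0.0854
grip_force: 0.0
3.7 [ 0.56   -0.1896  0.4046] [ 1.7999e+02 -1.0000e-02  1.4376e+02] [ 31.6  44.7 -34.   80.9  26.4  62.4  46.8] 0.08537761921058538
wrist handle 0.61 [209. 273.] [ 0.5598 -0.1962  0.121 ]
wrist window 0.75 [268. 333.] [ 0.648  -0.1927  0.088 ]
```

View pics/wrist1.png

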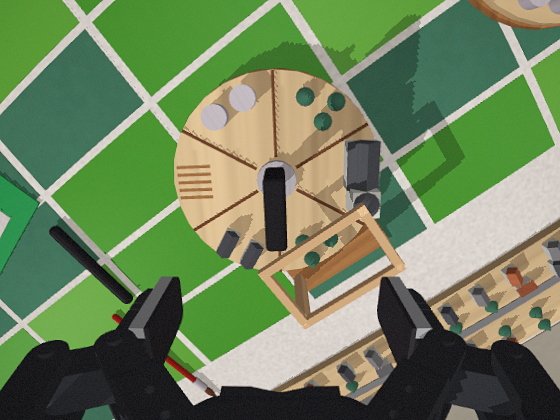

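The wrist picture shows the bar centred at about (275,209) and vertical in the picture, so it lies across the fingers. The church is at (363,170) and the frame's outer corners are at about (257,271), (366,205), (405,267) and (307,328). Next I work out the axis and angles.

```bash
python3 - <<'E'
from h import *
c=cam("wrist"); f=lambda u,v,z: at(c,(v/420,u/560),z)[:2]
st=[f(*p,.028) for p in [(272,71),(366,125),(183,130),(194,230)]]
A=np.linalg.solve(*(lambda L:(np.array([l[0] for l in L]),np.array([l[1] for l in L])))([ (np.array([-(b-a)[1],(b-a)[0]]),np.dot([-(b-a)[1],(b-a)[0]],a)) for a,b in [(f(183,130,.028),f(247,166,.028)),(f(366,125,.028),f(299,163,.028))]]))
W=np.array([f(*p,.092) for p in [(257,271),(366,205),(405,267),(307,328)]])
print("axis",A,"rim r",[np.round(np.linalg.norm(s-A),3) for s in st])
print("strip angs",[np.round(np.degrees(np.arctan2(*(s-A)[::-1])),1) for s in st])
print("frame",W.round(3).tolist(),W.mean(0))
print("sizes",[np.linalg.norm(W[i]-W[i-1]).round(3) for i in range(4)])
e=(W[1]-W[0])+(W[2]-W[3]); print("frame long ang",np.degrees(np.arctan2(e[1],e[0])), "centre ang", np.degrees(np.arctan2(*(W.mean(0)-A)[::-1])))
print("bar top", [f(*p,.142).round(4).tolist() for p in [(264,171),(285,170),(266,250),(287,250)]])
E
```

```text
axis [ 0.55739421 -0.1990794 ] rim r [np.float64(0.104), np.float64(0.109), np.float64(0.099), np.float64(0.1)]
strip angs [np.float64(142.7), np.float64(84.1), np.float64(-156.3), np.float64(-92.1)]
frame [[0.607, -0.25], [0.612, -0.136], [0.685, -0.138], [0.686, -0.248]] [ 0.64756575 -0.19291089]
sizes [np.float64(0.079), np.float64(0.114), np.float64(0.073), np.float64(0.111)]
frame long ang 89.2856014341172 centre ang 3.9134232964385847
bar top [[0.5294, -0.1803], [0.5373, -0.1684], [0.5774, -0.2145], [0.5865, -0.2021]]
```

```bash
python3 -m creep '[[[0,-0.003,0.02,0,0,0],[0,0,0.02,0,0,0],[0,0,0.02,0,0,0],[0,0,0.02,0,0,0],[0,0,0.02,0,0,0],[0,0,0.015,0,0,0],[0,0,0.008,0,0,0],[0,0,0,0,0,0]]]' 0
python3 -m creep '[[[0,0,0,0,0,0],[0,0,0,0,0,0],[0,0,0,0,0,0],[0,0,0,0,0,0],[0,0,0,0,0,0],[0,0,0,0,0,0],[0,0,0,0,0,0],[0,0,0,0,0,0]]]' 1 40
```

```text
clock: 4.7
tool_pos: [0.5582, -0.1918, 0.2811]
ee_rot: [-180.0, -0.1, 144.0]
contact_force: [-0.3, -0.3, 0.6]
width: 0.0854
grip_force: 0.0
clock: 5.5
tool_pos: [0.5581, -0.1922, 0.282]
ee_rot: [-180.0, 0.0, 144.0]
contact_force: [-3.2, -3.2, 6.5]
width: 0.0153
grip_force: 40.1
```

Gripped (15 mm on the 16 mm bar) with small forces. With the bar at yaw 144° the church sits at 54°, and the window is at about -1°. I turn about 54.6° clockwise.

```bash
python3 -m creep '[[[0,0,0,0,0,3.9],[0,0,0,0,0,3.9],[0,0,0,0,0,3.9],[0,0,0,0,0,3.9],[0,0,0,0,0,3.9],[0,0,0,0,0,3.9],[0,0,0,0,0,3.9],[0,0,0,0,0,3.9],[0,0,0,0,0,3.9],[0,0,0,0,0,3.9],[0,0,0,0,0,3.9],[0,0,0,0,0,3.9],[0,0,0,0,0,3.9],[0,0,0,0,0,3.9],[0,0,0,0,0,0],[0,0,0,0,0,0],[0,0,0,0,0,0]]]'
python3 m.py wrist,top 2
python3 -c "
import cv2;cv2.imwrite('pics/t2.png',cv2.resize(cv2.imread('pics/top2.png')[140:300,290:460],None,fx=3.5,fy=3.5,interpolation=2))"
```

```text
clock: 7.2
tool_pos: [0.5587, -0.1919, 0.282]
ee_rot: [179.9, 0.0, 89.6]
contact_force: [5.3, -2.3, 1.8]
width: 0.0155
grip_force: 39.6
7.2 [ 0.5587 -0.1919  0.282 ] [1.799e+02 1.000e-02 8.956e+01] [ 23.1  51.4 -14.8  89.1  17.4  41.7   0.1] 0.015494313560278748
wrist handle 0.63 [295. 278.] [ 0.5595 -0.1934  0.121 ]
wrist church_plot 0.87 [222. 403.] [ 0.6456 -0.1958  0.028 ]
wrist window 0.81 [260. 448.] [ 0.6501 -0.1944  0.088 ]
top handle 0.86 [227. 380.] [ 0.5578 -0.1912  0.121 ]
top church_plot 0.71 [195. 370.] [ 0.6386 -0.1943  0.028 ]
top window 0.57 [191. 380.] [ 0.6361 -0.202   0.088 ]
```

View pics/wrist2.png

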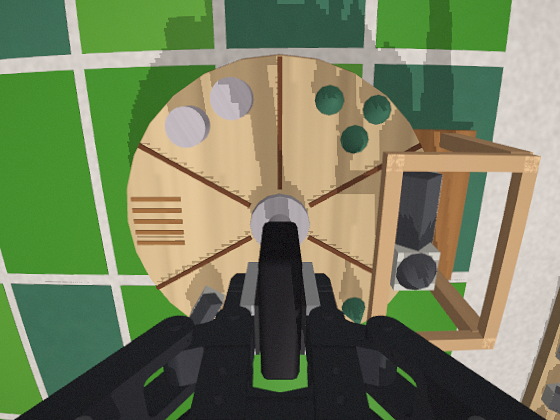

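The church is inside the frame: roof at (420,205) and spire base at (417,268), with the frame corners at about (386,153), (540,155), (494,346) and (370,349). I check the residual angle.

```bash
python3 - <<'E'
from h import *
from scipy.optimize import least_squares
c=cam("wrist"); f=lambda u,v,z: at(c,(v/420,u/560),z)[:2]
g=lambda a,b:np.degrees(np.arctan2(*(b-a)[::-1]))
S=[((280,60),(280,180)),((142,147),(250,206)),((158,286),(250,238)),((416,148),(310,206)),((372,271),(310,238))]
P=[(f(*a,.028),f(*b,.028)) for a,b in S]
print("strip angs",[round(g(b,a),1) for a,b in P])
# joint fit: axis + rotation, six-fold strips
off=[90,150,210,30,-30]
def res(p):
    r=[]
    for (a,b),o in zip(P,off):
        t=np.radians(p[2]+o); n=np.array([-np.sin(t),np.cos(t)])
        r+=[n@(a-p[:2]),n@(b-p[:2])]
    return r
s=least_squares(res,[.558,-.192,0],x_scale=[.01,.01,1]); print("axis,plot angle",s.x.round(4),"rms",np.sqrt(np.mean(s.fun**2)))
W=np.array([f(*p,.092) for p in [(386,153),(540,155),(494,346),(370,349)]])
print(W.round(3).tolist(),W.mean(0)); print("frame long",g(W[3],W[0]),g(W[2],W[1]),"centre ang from axis",g(s.x[:2],W.mean(0)))
E
```

```text
strip angs [np.float64(89.6), np.float64(149.3), np.float64(-151.3), np.float64(29.8), np.float64(-30.2)]
axis,plot angle [ 0.5604 -0.1946 -0.5924] rms 0.0003180436191705664
[[0.61, -0.137], [0.686, -0.138], [0.686, -0.25], [0.611, -0.249]] [ 0.64821611 -0.19324354]
frame long 90.81449881258094 89.86513087242528 centre ang from axis 0.8591996829254356
```

View pics/t2.png

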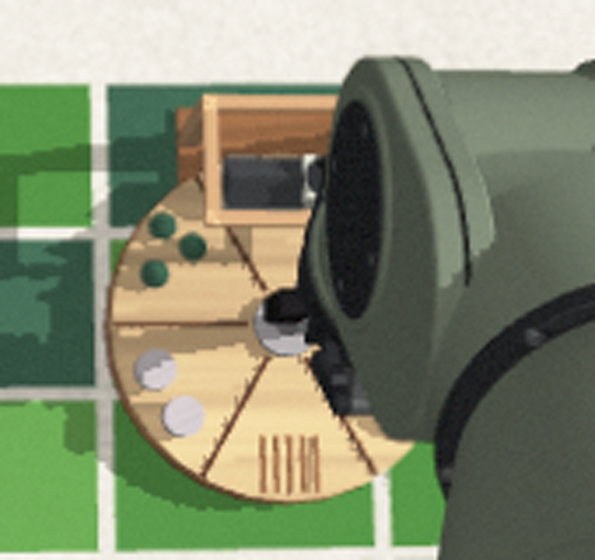

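The plot is at -0.6° and the frame at 0 to +0.8°, so I nudge +0.6°, then let go and lift.

```bash
python3 -m creep '[[[0,0,0,0,0,-0.6],[0,0,0,0,0,0],[0,0,0,0,0,0],[0,0,0,0,0,0]]]'
python3 -m creep '[[[0,0,0,0,0,0],[0,0,0,0,0,0],[0,0,0,0,0,0],[0,0,0,0,0,0],[0,0,0,0,0,0],[0,0,0,0,0,0],[0,0,0,0,0,0],[0,0,0,0,0,0]]]' 0
python3 -m creep '[[[0,0,-0.02,0,0,0],[0,0,-0.03,0,0,0],[0,0,-0.03,0,0,0],[0,0,-0.03,0,0,0],[0,0,-0.03,0,0,0],[0,0,0,0,0,0],[0,0,0,0,0,0],[0,0,0,0,0,0]]]'
python3 m.py wrist 3
```

```text
clock: 8.0
tool_pos: [0.5586, -0.1919, 0.282]
ee_rot: [179.9, 0.0, 90.2]
contact_force: [4.5, -1.1, 2.4]
width: 0.0157
grip_force: 39.7
clock: 8.8
tool_pos: [0.5582, -0.1918, 0.2817]
ee_rot: [-180.0, -0.0, 90.0]
contact_force: [1.0, 0.0, -1.1]
width: 0.0853
grip_force: 0.0
clock: 9.6
tool_pos: [0.5581, -0.1919, 0.4208]
ee_rot: [-179.9, -0.0, 90.0]
contact_force: [0.4, -0.2, -0.2]
width: 0.0853
grip_force: 0.0
9.6 [ 0.5581 -0.1919  0.4208] [-1.7992e+02 -3.0000e-02  9.0020e+01] [ 24.5  41.5 -17.9  79.9  13.5  60.7   4.3] 0.08530384411318703
wrist handle 0.61 [201. 280.] [ 0.5591 -0.1939  0.121 ]
wrist church_plot 0.72 [173. 359.] [ 0.6433 -0.1916  0.028 ]
wrist window 0.75 [191. 380.] [ 0.6499 -0.1943  0.088 ]
```

View pics/wrist3.png

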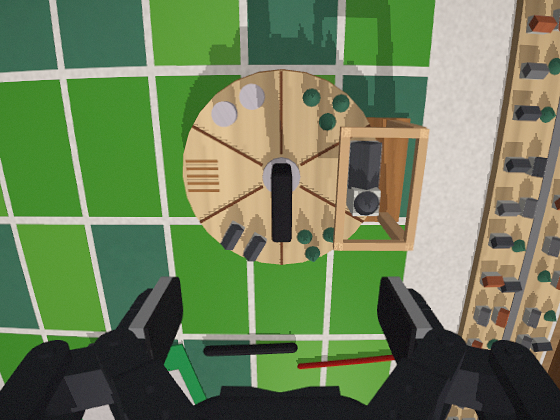

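The released grip stands free. The church at (364,175) is centred in the frame, the dividing strips are symmetric, and plot and window agree to about 1–2 mm. I hand the job in.

```bash
python3 -c "
from plant import env
print(env.sign_off())"
```

```text
the job is handed in; nothing more can be done
None
```

I turned the church wheel about 54° until the plot sat centred in its window frame (within about 3 mm by the last wrist picture), let go and lifted clear. The other stand was not touched, and I handed the job in at about 10 s.

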